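# Wind the stamping press head down by one turn

## Task

Bring the head of the blue foil-stamping press down by exactly one full turn of its hand wheel: push the upright black handle on the wheel clockwise (seen from above) all the way round with the fingertips, so that it stops where it started, then leave the wheel alone. Only push the handle, never grip or squeeze it, and do not disturb the rolls, tape, jar and other things standing about.

Things in the scene. Friction and masses are not known exactly. Their poses are not given: they have to be found in the camera images.
- wheel_centre (a point): Point on the upright axis of the press's level aluminium hand wheel (170 mm across, 14 mm thick rim, three spokes), at the height of the rim's upper face, 215 mm above the table. The hub (34 mm across) stands 3 mm higher. The blue C-frame press, fixed to the table, lies wholly under the wheel, below 200 mm. Nothing stands above the wheel but its handle. The press's place and turn vary.
- handle: Upright black handle (a sleeve revolving freely on its own pin) on one spoke of the wheel, 22 mm across at the thickest, 52 mm tall; its origin is the middle of its foot, at the height of the rim's upper face (215 mm above the table), 65 mm from the wheel's axis. It goes round with the wheel.
- handwheel (a joint): Angle of the hand wheel in rad, growing as the wheel turns clockwise seen from above; one full turn adds 6.283. At the start it reads between -1.5 and 1.5. No end stops within reach. The wheel turns stiffly (about 3 N at the handle) and stays where it is left; a turn lowers the press head by 8 mm, short of the card on the bed.
- tall_roll_mid (a point): Bystander: centre of a loose upright grey foil roll, 54 mm across, 150 mm tall, standing beside the press on its -y side.
- tape_mid (a point): Bystander: centre of a loose roll of clear tape lying flat beside the press, 84 mm across, 25 mm high.
- type_block_mid (a point): Bystander: centre of a loose brass type block 60 x 30 x 27 mm beside the press on its +y side.
- mug_mid (a point): Bystander: centre of a loose white mug, 80 mm across, 90 mm tall.
- jar_mid (a point): Bystander: centre of a loose amber jar, 66 mm across, 100 mm tall.
- short_roll_mid (a point): Bystander: centre of a loose upright copper foil roll, 72 mm across, 85 mm tall.
- brush: Bystander: a loose brush lying on the table at the robot's right, under 250 mm long.

How it is judged:
On the way:
1. the wheel is about half-way round, clockwise, the fingers pushing on its handle (distance of handle from where it was at the start of the episode above 0.112 m and value of joint handwheel between 0.3 and 6 rad and contact force between the fingers and handle above 0.3 N).
At the end, for the whole second after the job is handed in: The wheel has made one turn clockwise (not none, not two), its handle at rest within 11.5 mm (10 degrees) of where it began; no bystander is more than 20 mm from its place (distance of handle from where it was at the start of the episode below 0.0115 m and value of joint handwheel between 4.5 and 8.1 rad and velocity of joint handwheel between -0.05 and 0.05 rad/s and distance of each of tall_roll_mid, tape_mid, type_block_mid, mug_mid, jar_mid, short_roll_mid, brush from where it was at the start of the episode below 0.02 m); the robot touches nothing.
It fails at once if the handle is gripped or pushed with more than 30 N (contact force between the fingers and handle above 30 N).
It fails at once if a bystander is lifted or shifted by more than 20 mm (distance of any of tall_roll_mid, tape_mid, type_block_mid, mug_mid, jar_mid, short_roll_mid, brush from where it was at the start of the episode above 0.02 m).
It also fails if it takes over 54 s, if anything falls off the work surface, if the arm or the gripper's body presses on something with over 40 N, if the wrist force passes 120 N, or if a joint passes its speed limit or range.

## Robot

A 6-joint arm with a two-finger parallel gripper is mounted at the origin on the work surface. World frame = base frame: x ahead of the robot, y to its left, z up, the work surface at z = 0. Lengths are in m, angles in rad, forces in N, time in s.
With the tool pointing down it reaches from about 0.375 to 0.9 m from the base axis. Payload 3.1 kg.
Tool frame: the origin (TCP) lies between the finger pads; the fingertips stand 8 mm ahead of it and the grasp point (between the pads) lies 11 mm behind it; z points along the fingers, y is the line along which they close (so a half turn about z gives the same grasp; the last joint's range is limited). The gripper opens to 87 mm and grips with 3 to 60 N. Pads are 19 mm wide; open, the fingers measure 117 mm over their backs; the gripper's body (75 mm by 190 mm) begins 51 mm behind the grasp point.
Start: joints at [1.073, 0.527, 1.433, -0, 1.181, -0.178], TCP at [0.196, 0.593, 0.231] pointing down, gripper open.
Joint ranges: [-3.08, 3.08], [-0.75, 2.2], [0.22, 2.44], [-1.43, 4.57], [0, 2.65], [-2.85, 2.85]. Speed limits (rad/s): [2.79, 2.79, 3.14, 3.14, 3.14, 3.14].

## Interface

Orientations are given as a unit quaternion [x, y, z, w].
In Python, from rig import robot, vision, job gives the robot as it stands.
- The arm moves only by the shell command python3 -m handwheel 'ROWS' [OPENING] [FORCE]. ROWS is JSON, a list of rows, each a list of 4 numbers: the shift along the tool's x, y, z as a fraction of full scale, then the turn about the tool's z as a fraction of full scale. A call has 1 to 20 rows; each row is the pose to reach, as a shift and turn from the pose commanded when the call began, along the tool's axes at that moment, turning the shorter way round; what a row does not reach only later rows make up. Full scale, the value 1, is 300 mm for a shift and 2 pi rad for a turn. A row lasts 1/12 s, in which the tool goes at most 41.7 mm and 7.16 degrees, less where a joint would pass 70% of its speed; a pose out of reach is approached as far as the arm can. A call with a number of a shift or a turn outside -1 to 1 is refused whole. A call with a gripper value outside its range is refused whole. OPENING is the opening in per cent of the stroke, from 0 (shut) to 100 (fully open), set as the call begins (- or left out, the last holds). The fingers move at their own pace and stop on an object; FORCE is the grip in N (left out, the last holds). Time passes only in rows, so rows that repeat a pose let the fingers close. It gives the time, the measured TCP pose, the force, the opening and the grip force at its end, in the units of the state.
- robot.get_obs(): the state, without advancing time (a new reading comes with each control period).
- vision.camera(name): name is "scene" or "top"; returns a dict with "frame" (420x560x3 uint8, red, green, blue), "K" (3x3 intrinsics, pixels), "k1" (the pictures are not rectified: a ray, as slopes to the right and down, at radius r is drawn at 1 + k1 r^2 times it, then the intrinsics apply), "cam_to_world" (4x4, takes a point from camera to world coordinates). Camera axes: x right, y down, z forward; pixel columns grow to the right and rows downward; lengths in m; the calibration is good to about 2 mm. A picture is of the moment at which its call begins. There is no depth.
- job.hand_in(): hands the job in; it is judged then, once.
Trained networks look in the newest picture that a camera, given by its name, has taken for a name from the list of things; names that differ only in an ending like _2 or _b are one class to them, and where a whole thing is asked for, a point or a joint stands for the part that bears it (a point fixed in the world has none). Each returns a list of dicts, best first, with "conf" (0 to 1); they miss things now and then, are a little off and sometimes report something else, mostly with a low value. They report only what shows in the picture. A call takes as long as a camera call.
- vision.look_for(camera, label): "point" ([row, column] in pixels, amid what is visible of it).
- vision.outline_of(camera, label): "mask" (420x560 bool, what is visible of it) and "point" ([row, column] in pixels, amid what is visible of it).
The state is a dict: "time": time; "q": joint angles; "joint_velocities": joint speeds; "joint_torque": joint torques, N m; "position": TCP position; "tool_rot": TCP orientation; "ft_force": force on the tool from outside, world axes, zero at the start; "moment": the same for the moment, N m; "grip_width": finger opening in m; "grip_force": force on a finger pad.
Only numpy, scipy, OpenCV 4.12 (cv2) and the standard library are available. Lean on these libraries where they do the work, as an engineer would, in place of code of your own. Each camera call takes 0.05 s, during which the arm holds its last target. There are 200 camera calls.

## Working session

There is one attempt and no reset: what is moved stays moved. The work goes in short steps, Python scripts to look and compute and a shell command to move; the robot and the scene stay as the last step left them, time stands still between calls to the robot, and variables do not carry over. Pictures are saved under pics/ and viewed, at most 10 in all, crops included, and the job is handed in when it is done.

```bash
mkdir -p pics
cat > h.py <<'E'
import numpy as np, cv2
from rig import robot, vision, job
def ray(c,p):
    K=c["K"];x=(p[1]-K[0][2])/K[0][0];y=(p[0]-K[1][2])/K[1][1]
    s=1.
    for _ in range(20): s=1+c["k1"]*((x/s)**2+(y/s)**2)
    T=np.array(c["cam_to_world"]);d=T[:3,:3]@[x/s,y/s,1];return T[:3,3],d
def at(c,p,z):
    o,d=ray(c,p);return o+d*(z-o[2])/d[2]
def proj(c,X):
    T=np.array(c["cam_to_world"]);q=T[:3,:3].T@(np.array(X)-T[:3,3]);x,y=q[0]/q[2],q[1]/q[2];s=1+c["k1"]*(x*x+y*y)
    K=c["K"];return np.array([K[1][1]*y*s+K[1][2],K[0][0]*x*s+K[0][2]])
E
python3 - <<'E'
from h import *
ims=[]
for n in("scene","top"):
    c=vision.camera(n);ims.append(c["frame"]);cv2.imwrite(f"pics/{n}0.png",c["frame"][:,:,::-1])
    print(n,np.array(c["cam_to_world"])[:3,3].round(3),np.array(c["cam_to_world"])[:3,2].round(2))
    for l,z in(("handle",.241),("handwheel",.215),("wheel_centre",.215),("tall_roll_mid",.075),("tape_mid",.0125),("type_block_mid",.013),("mug_mid",.045),("jar_mid",.05),("short_roll_mid",.043),("brush",.01)):
        for r in vision.look_for(n,l)[:2]: print(l,r["conf"],np.round(r["point"]),at(c,r["point"],z).round(3))
o=robot.get_obs();print(o)
E
```

```text
scene [1.217 0.288 1.253] [-0.51 -0.2  -0.84]
handle 0.59 [207. 335.] [0.545 0.167 0.241]
handwheel 0.83 [217. 309.] [0.578 0.118 0.215]
wheel_centre 0.93 [259. 301.] [0.687 0.141 0.215]
tall_roll_mid 0.79 [231. 240.] [ 0.602 -0.056  0.075]
tall_roll_mid 0.28 [258. 303.] [0.611 0.123 0.075]
tape_mid 0.96 [256. 364.] [0.509 0.262 0.012]
type_block_mid 0.52 [301. 343.] [0.656 0.253 0.013]
mug_mid 0.7 [192. 116.] [ 0.608 -0.438  0.045]
short_roll_mid 0.96 [299. 433.] [0.577 0.46  0.043]
brush 0.85 [151. 155.] [ 0.413 -0.431  0.01 ]
top [0.307 0.017 1.687] [ 0.16  0.   -0.99]
handle 0.4 [210. 225.] [0.538 0.166 0.241]
handle 0.27 [200. 246.] [0.568 0.103 0.241]
handwheel 0.77 [199. 244.] [0.573 0.112 0.215]
wheel_centre 0.71 [201. 245.] [0.569 0.108 0.215]
tall_roll_mid 0.62 [251. 418.] [ 0.421 -0.421  0.075]
tall_roll_mid 0.54 [195. 300.] [ 0.609 -0.058  0.075]
tape_mid 0.91 [223. 205.] [0.533 0.255 0.012]
type_block_mid 0.66 [187. 207.] [0.653 0.247 0.013]
mug_mid 0.57 [195. 416.] [ 0.605 -0.437  0.045]
jar_mid 0.73 [250. 150.] [0.445 0.424 0.05 ]
short_roll_mid 0.7 [211. 141.] [0.573 0.458 0.043]
short_roll_mid 0.31 [196. 300.] [ 0.612 -0.058  0.043]
brush 0.78 [253. 416.] [ 0.419 -0.432  0.01 ]
{'time': 1.1, 'q': array([ 1.07251334e+00,  5.27469322e-01,  1.43266632e+00, -1.50010758e-06,
        1.18139953e+00, -1.78512494e-01]), 'joint_velocities': array([-0.00037736, -0.00030108,  0.00329557, -0.00162773,  0.00071225,
       -0.00052003]), 'joint_torque': array([ 1.06745672e-04, -4.40031695e+01, -1.76991302e+01,  6.34921761e-02,
        5.02073695e-02,  2.42481576e-05]), 'position': array([0.19644634, 0.59332127, 0.23057801]), 'tool_rot': array([1.59204639e-01, 9.87245604e-01, 2.68823986e-05, 1.01964918e-05]), 'ft_force': array([-0.32953422,  0.65495091,  0.04981977]), 'moment': array([0.00348546, 0.02291867, 0.01252812]), 'grip_force': 0.0, 'grip_width': 0.08690311019708079}
```

View pics/scene0.png

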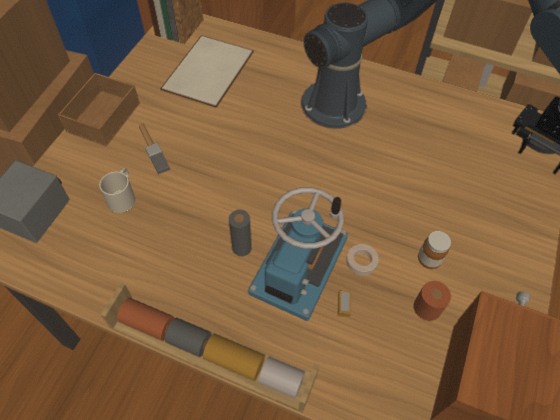

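View pics/top0.png

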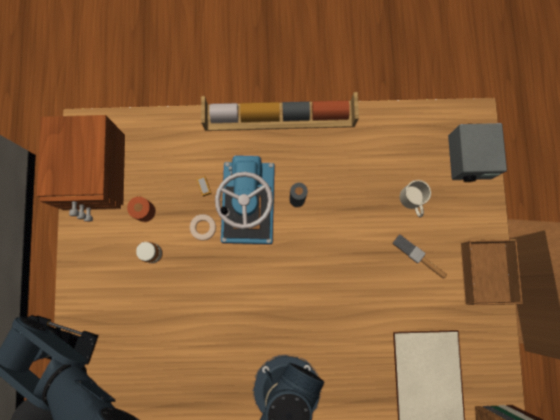

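The top picture shows the wheel round (243, 200) with the black handle near (225, 210). The scene picture shows the handle at (335, 207), and the tall roll, tape and type block are all low and clear of the wheel. Next I'll refine the wheel centre and handle.

```bash
cat > meas.py <<'E'
from h import *
from scipy.optimize import least_squares
def measure(save=None):
    out={}
    for n in("scene","top"):
        c=vision.camera(n);g=c["frame"]
        if save: cv2.imwrite(f"pics/{n}{save}.png",g[:,:,::-1])
        for l in("handwheel","handle"):
            r=vision.outline_of(n,l)
            if not r: print(n,l,"none");continue
            m=r[0]["mask"].astype(np.uint8);print(n,l,r[0]["conf"],m.sum())
            if l=="handwheel":
                pts=cv2.convexHull(cv2.findContours(m,0,1)[0][0] if 0 else np.argwhere(m)[:,::-1].astype(np.int32))[:,0]
                P=np.array([at(c,(p[1],p[0]),.212)[:2] for p in pts])
                s=least_squares(lambda v:np.hypot(*(P-v[:2]).T)-v[2],[.573,.11,.085],loss="soft_l1",f_scale=.002).x
                print("  wheel",s.round(4));out[n,l]=s
            else:
                rc=np.argwhere(m);ctr=rc.mean(0);out[n,l]=(c,ctr);print("  handle",ctr.round(1),at(c,ctr,.241).round(4))
    return out
if __name__=="__main__":
    import sys
    o=measure(sys.argv[1] if len(sys.argv)>1 else None)
E
python3 meas.py; python3 -c "
import cv2,numpy as np
a=cv2.imread('pics/scene0.png')[165:275,255:365];b=cv2.imread('pics/top0.png')[155:265,190:300]
cv2.imwrite('pics/crop0.png',cv2.resize(np.hstack([a,b]),None,fx=3.6,fy=3.6,interpolation=2))"
```

```text
scene handwheel 0.57 1768
  wheel [0.5745 0.1146 0.0847]
scene handle 0.56 122
  handle [205.3 336.7] [0.5383 0.1699 0.241 ]
top handwheel 0.85 1100
  wheel [0.5715 0.1116 0.0834]
top handle 0.46 38
  handle [211.  224.2] [0.536 0.167 0.241]
```

View pics/crop0.png

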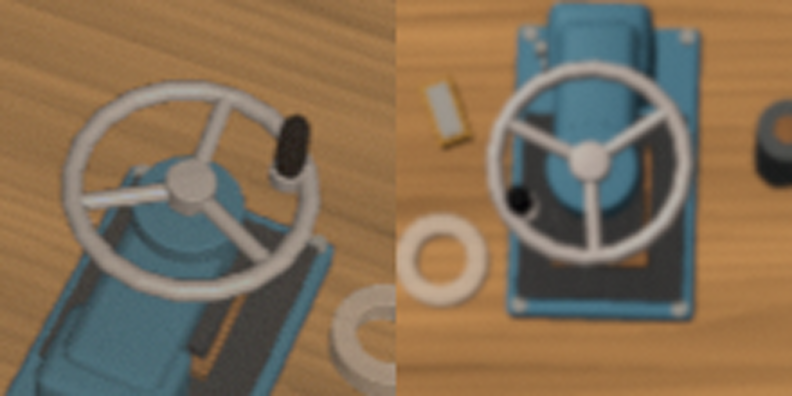

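```bash
cat > rows.py <<'E'
from h import *
from scipy.spatial.transform import Rotation as Ro
C=np.array([.573,.113]);R0=.065
def frac(pts):
    o=robot.get_obs();R=Ro.from_quat(o["tool_rot"]).as_matrix()
    return ((np.array(pts)-o["position"])@R/.3)
def circ(a,z,r=R0):
    a=np.radians(a);return [*(C+r*np.array([np.cos(a),np.sin(a)])),z]
E
python3 - <<'E'
from rows import *
s=circ(164,.31);p=robot.get_obs()["position"]
print(frac([[p[0],p[1],.31],[*((p[:2]+s[:2])/2),.31],s]).round(3))
E
```

```text
[[-0.     0.    -0.265]
 [-0.739 -0.567 -0.265]
 [-1.478 -1.134 -0.265]]
```

```bash
python3 -m handwheel '[[0,0,-0.13,0],[0,0,-0.265,0],[-0.1,-0.077,-0.265,0],[-0.2,-0.154,-0.265,0],[-0.3,-0.23,-0.265,0],[-0.4,-0.307,-0.265,0],[-0.5,-0.384,-0.265,0],[-0.6,-0.46,-0.265,0],[-0.7,-0.537,-0.265,0],[-0.739,-0.567,-0.265,0],[-0.739,-0.567,-0.265,0]]' 0 10
python3 - <<'E'
from rows import *
print(frac([circ(164,.31)]).round(3))
E
```

```text
time: 2.32
position: [0.3554, 0.3595, 0.3103]
tool_rot: [0.162, 0.987, -0.0, 0.001]
ft_force: [-0.9, -0.3, -0.1]
grip_width: 0.0216
grip_force: 0.0
[[-0.733 -0.557  0.002]]
```

```bash
python3 -m handwheel '[[-0.1,-0.076,0,0.015],[-0.2,-0.152,0,0.03],[-0.3,-0.228,0,0.045],[-0.4,-0.304,0,0.06],[-0.5,-0.38,0,0.075],[-0.6,-0.456,0,0.09],[-0.7,-0.532,0,0.105],[-0.733,-0.557,0,0.111],[-0.733,-0.557,0,0.111],[-0.733,-0.557,0,0.111],[-0.733,-0.557,0,0.111]]'
python3 - <<'E'
from rows import *
print(frac([circ(164,.236)]).round(3),robot.get_obs()["q"].round(2))
for n in("scene","top"):
    c=vision.camera(n);u,v=proj(c,circ(130,.23)).astype(int);cv2.imwrite(f"pics/t{n}.png",c["frame"][:,:,::-1])
a=cv2.imread('pics/tscene.png')[120:275,230:385];b=cv2.imread('pics/ttop.png')[130:285,170:325]
cv2.imwrite('pics/crop1.png',cv2.resize(np.hstack([a,b]),None,fx=2.5,fy=2.5,interpolation=2))
E
```

```text
time: 3.23
position: [0.5086, 0.1358, 0.3099]
tool_rot: [0.486, 0.874, 0.0, -0.001]
ft_force: [0.1, 0.1, -0.3]
grip_width: 0.0001
grip_force: 0.0
[[-0.018 -0.003  0.246]] [ 0.05  0.3   1.58  0.    1.26 -0.51]
```

View pics/crop1.png

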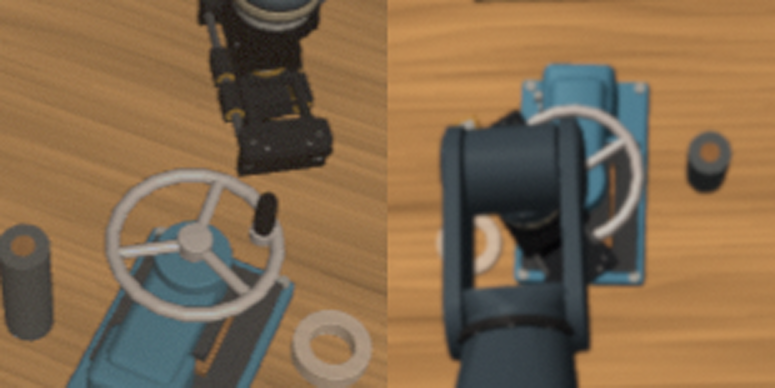

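The crop shows the closed gripper behind the wheel, at (285, 150) in the crop, with the handle at (265, 215) free in front of it. Next I descend and start the arc.

```bash
python3 -m handwheel '[[-0.018,-0.003,0.08,0],[-0.018,-0.003,0.16,0],[-0.018,-0.003,0.24,0],[-0.018,-0.003,0.246,0],[-0.018,-0.003,0.246,0]]'
python3 - <<'E'
from rows import *
print(frac([circ(a,.236) for a in range(164,44,-6)]).round(3).tolist())
E
```

```text
time: 3.75
position: [0.5102, 0.1303, 0.2354]
tool_rot: [0.486, 0.874, -0.001, -0.002]
ft_force: [-0.1, 0.8, 0.6]
grip_width: 0.0004
grip_force: 0.0
[[0.001, 0.002, -0.002], [0.015, 0.02, -0.002], [0.028, 0.039, -0.002], [0.038, 0.059, -0.002], [0.046, 0.08, -0.002], [0.052, 0.102, -0.002], [0.056, 0.124, -0.002], [0.057, 0.147, -0.002], [0.056, 0.169, -0.003], [0.053, 0.192, -0.003], [0.047, 0.214, -0.003], [0.039, 0.235, -0.003], [0.029, 0.255, -0.003], [0.016, 0.274, -0.003], [0.002, 0.292, -0.003], [-0.014, 0.308, -0.003], [-0.032, 0.322, -0.003], [-0.051, 0.335, -0.003], [-0.071, 0.345, -0.003], [-0.092, 0.353, -0.003]]
```

```bash
python3 -m handwheel '[[0.008,0.011,-0.002,0],[0.015,0.02,-0.002,0],[0.022,0.029,-0.002,0],[0.028,0.039,-0.002,0],[0.033,0.049,-0.002,0],[0.038,0.059,-0.002,0],[0.042,0.07,-0.002,0],[0.046,0.08,-0.002,0],[0.049,0.091,-0.002,0],[0.052,0.102,-0.002,0],[0.054,0.113,-0.002,0],[0.056,0.124,-0.002,0],[0.057,0.135,-0.002,0],[0.057,0.147,-0.002,0]]'
python3 - <<'E'
from rows import *
print(robot.get_obs()["ft_force"])
print(frac([circ(a,.236) for a in range(122,26,-5)]).round(3).tolist())
for n in("scene",):
    c=vision.camera(n);cv2.imwrite(f"pics/u{n}.png",c["frame"][:,:,::-1])
    for l in("handle",):print([(r["conf"],at(c,r["point"],.241).round(3)) for r in vision.look_for(n,l)])
a=cv2.imread('pics/uscene.png')[120:275,230:385]
cv2.imwrite('pics/crop2.png',cv2.resize(a,None,fx=3,fy=3,interpolation=2))
E
```

```text
time: 4.92
position: [0.5401, 0.1671, 0.2366]
tool_rot: [0.487, 0.873, -0.0, -0.0]
ft_force: [-1.8, -2.5, -0.1]
grip_width: 0.0004
grip_force: 1.5
[-1.78637878 -2.49683109 -0.06158362]
[[0.006, -0.003, 0.002], [0.005, 0.016, 0.002], [0.003, 0.035, 0.002], [-0.001, 0.054, 0.002], [-0.007, 0.072, 0.002], [-0.014, 0.089, 0.002], [-0.023, 0.106, 0.002], [-0.033, 0.122, 0.002], [-0.044, 0.137, 0.002], [-0.057, 0.151, 0.002], [-0.071, 0.164, 0.002], [-0.086, 0.175, 0.002], [-0.102, 0.186, 0.002], [-0.118, 0.194, 0.002], [-0.136, 0.202, 0.002], [-0.154, 0.207, 0.002], [-0.172, 0.212, 0.002], [-0.191, 0.214, 0.002], [-0.21, 0.215, 0.002], [-0.229, 0.214, 0.002]]
[]
```

View pics/crop2.png

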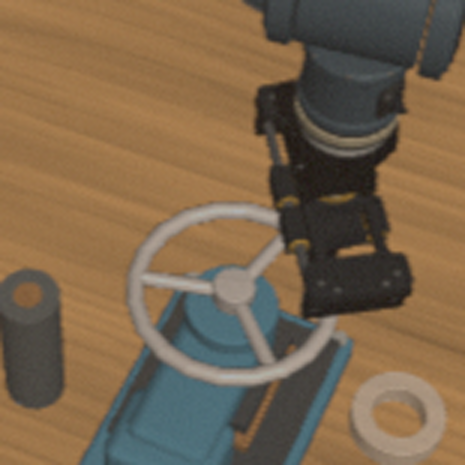

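The crop shows the gripper over the handle. The spokes have turned clockwise by about 25°, and the force reads 3 N. I'll carry on round.

```bash
python3 -m handwheel '[[0.005,0.008,0,0],[0.005,0.016,0,0],[0.004,0.026,0,0],[0.003,0.035,0,0],[-0.001,0.054,0,0],[-0.007,0.072,0,0],[-0.014,0.089,0,0],[-0.023,0.106,0,0],[-0.033,0.122,0,0],[-0.044,0.137,0,0],[-0.057,0.151,0,0],[-0.071,0.164,0,0],[-0.086,0.175,0,0],[-0.102,0.186,0,0],[-0.118,0.194,0,0],[-0.136,0.202,0,0],[-0.154,0.207,0,0],[-0.172,0.212,0,0],[-0.191,0.214,0,0],[-0.21,0.215,0,0]]'
python3 - <<'E'
from rows import *
print(frac([circ(a,.236) for a in range(32,-63,-5)]).round(3).tolist())
E
```

```text
time: 6.68
position: [0.6279, 0.1468, 0.2369]
tool_rot: [0.487, 0.873, -0.0, -0.001]
ft_force: [-3.8, 2.2, 0.8]
grip_width: 0.0005
grip_force: 2.0
[[0.001, 0.002, 0.003], [-0.018, 0.001, 0.003], [-0.036, -0.001, 0.003], [-0.055, -0.005, 0.003], [-0.073, -0.011, 0.003], [-0.09, -0.018, 0.003], [-0.107, -0.027, 0.003], [-0.123, -0.037, 0.003], [-0.138, -0.048, 0.003], [-0.152, -0.061, 0.003], [-0.165, -0.075, 0.003], [-0.177, -0.09, 0.003], [-0.187, -0.106, 0.003], [-0.196, -0.122, 0.003], [-0.203, -0.14, 0.003], [-0.209, -0.158, 0.003], [-0.213, -0.176, 0.003], [-0.215, -0.195, 0.003], [-0.216, -0.214, 0.003]]
```

```bash
python3 -m handwheel '[[-0.009,0.001,0,0],[-0.018,0.001,0,0],[-0.036,-0.001,0,0],[-0.055,-0.005,0,0],[-0.073,-0.011,0,0],[-0.09,-0.018,0,0],[-0.107,-0.027,0,0],[-0.123,-0.037,0,0],[-0.138,-0.048,0,0],[-0.152,-0.061,0,0],[-0.165,-0.075,0,0],[-0.177,-0.09,0,0],[-0.187,-0.106,0,0],[-0.196,-0.122,0,0],[-0.203,-0.14,0,0],[-0.209,-0.158,0,0],[-0.213,-0.176,0,0],[-0.215,-0.195,0,0],[-0.216,-0.214,0,0]]'
python3 - <<'E'
from rows import *
c=vision.camera("top");print([(r["conf"],at(c,r["point"],.241).round(3)) for r in vision.look_for("top","handle")])
c=vision.camera("scene");print([(r["conf"],at(c,r["point"],.241).round(3)) for r in vision.look_for("scene","handle")])
cv2.imwrite('pics/crop3.png',cv2.resize(c["frame"][120:275,230:385,::-1],None,fx=3,fy=3,interpolation=2))
print(frac([circ(a,.236) for a in range(-58,-158,-5)]).round(3).tolist())
E
```

```text
time: 8.27
position: [0.6073, 0.0582, 0.2369]
tool_rot: [0.487, 0.873, 0.0, 0.0]
ft_force: [2.3, 2.5, -0.2]
grip_width: 0.0003
grip_force: 1.5
[]
[]
[[-0.001, 0.002, 0.003], [-0.001, -0.017, 0.003], [0.002, -0.036, 0.003], [0.006, -0.054, 0.003], [0.011, -0.073, 0.003], [0.019, -0.09, 0.003], [0.027, -0.107, 0.003], [0.037, -0.123, 0.003], [0.049, -0.138, 0.003], [0.061, -0.152, 0.003], [0.075, -0.165, 0.003], [0.09, -0.176, 0.003], [0.106, -0.187, 0.003], [0.123, -0.195, 0.003], [0.14, -0.203, 0.003], [0.158, -0.208, 0.003], [0.177, -0.213, 0.003], [0.195, -0.215, 0.003], [0.214, -0.216, 0.003], [0.233, -0.215, 0.003]]
```

View pics/crop3.png

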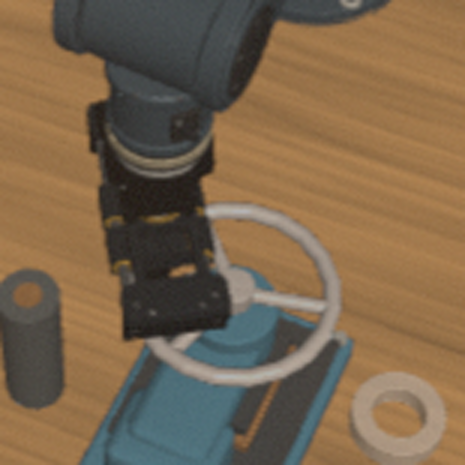

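The crop shows the gripper at the wheel's far side from the handle's start and the spokes turned to match. The force is still 3.4 N, so contact holds.

```bash
python3 -m handwheel '[[-0.001,-0.008,0.001,0],[-0.001,-0.017,0.002,0],[0.002,-0.036,0.003,0],[0.006,-0.054,0.003,0],[0.011,-0.073,0.003,0],[0.019,-0.09,0.003,0],[0.027,-0.107,0.003,0],[0.037,-0.123,0.003,0],[0.049,-0.138,0.003,0],[0.061,-0.152,0.003,0],[0.075,-0.165,0.003,0],[0.09,-0.176,0.003,0],[0.106,-0.187,0.003,0],[0.123,-0.195,0.003,0],[0.14,-0.203,0.003,0],[0.158,-0.208,0.003,0],[0.177,-0.213,0.003,0],[0.195,-0.215,0.003,0],[0.214,-0.216,0.003,0]]'
python3 - <<'E'
from rows import *
print(frac([circ(a,.236) for a in range(-146,-215,-4)]).round(3).tolist())
E
```

```text
time: 10.05
position: [0.5191, 0.0795, 0.2359]
tool_rot: [0.487, 0.873, 0.0, 0.001]
ft_force: [4.1, -2.1, -2.3]
grip_width: 0.0005
grip_force: 1.9
[[-0.008, -0.005, -0.0], [0.007, -0.005, -0.0], [0.022, -0.004, -0.0], [0.037, -0.002, -0.0], [0.052, 0.001, -0.0], [0.067, 0.005, -0.0], [0.081, 0.01, -0.0], [0.095, 0.016, -0.0], [0.108, 0.023, -0.0], [0.121, 0.031, -0.0], [0.133, 0.04, -0.0], [0.145, 0.05, -0.0], [0.156, 0.06, -0.0], [0.166, 0.071, -0.0], [0.175, 0.083, -0.0], [0.184, 0.096, -0.0], [0.192, 0.109, -0.0], [0.198, 0.122, -0.0]]
```

```bash
python3 -m handwheel '[[0.007,0,0,0],[0.022,-0.001,0,0],[0.037,0,0,0],[0.052,0.003,0,0],[0.067,0.006,0,0],[0.081,0.011,0,0],[0.095,0.017,0,0],[0.108,0.024,0,0],[0.121,0.032,0,0],[0.133,0.041,0,0],[0.145,0.051,0,0],[0.151,0.056,0,0],[0.156,0.061,0,0],[0.161,0.067,0,0],[0.166,0.072,0,0],[0.171,0.078,0,0],[0.175,0.084,0,0],[0.175,0.084,0,0]]'
python3 - <<'E'
from rows import *
print(frac([circ(-187,.236),circ(-187,.31)]).round(3).tolist(),robot.get_obs()["ft_force"])
c=vision.camera("scene");cv2.imwrite('pics/s4.png',c["frame"][:,:,::-1]);print([(r["conf"],at(c,r["point"],.241).round(3)) for r in vision.look_for("scene","handle")])
E
```

```text
time: 11.55
position: [0.5126, 0.1375, 0.2358]
tool_rot: [0.487, 0.873, 0.0, -0.0]
ft_force: [-1.1, -1.3, 0.2]
grip_width: 0.0004
grip_force: 0.6
[[-0.04, -0.041, -0.001], [-0.04, -0.041, -0.247]] [-1.05826557 -1.33444854  0.17303731]
[]
```

Now I'll back off, lift and move aside to see.

```bash
python3 -m handwheel '[[-0.02,-0.02,0,0],[-0.04,-0.042,0,0],[-0.04,-0.042,-0.08,0],[-0.04,-0.042,-0.16,0],[-0.04,-0.042,-0.25,0],[0.04,-0.142,-0.25,0],[0.12,-0.242,-0.25,0],[0.2,-0.342,-0.25,0],[0.2,-0.342,-0.25,0],[0.2,-0.342,-0.25,0]]'
python3 meas.py 5; python3 -c "
import cv2,numpy as np
a=cv2.imread('pics/scene5.png')[165:275,255:365];b=cv2.imread('pics/top5.png')[155:265,190:300]
cv2.imwrite('pics/crop5.png',cv2.resize(np.hstack([a,b]),None,fx=3.6,fy=3.6,interpolation=2))"
```

```text
time: 12.48
position: [0.3919, 0.1337, 0.3113]
tool_rot: [0.487, 0.873, 0.0, 0.0]
ft_force: [0.6, -0.0, -0.3]
grip_width: 0.0006
grip_force: 0.0
scene handwheel 0.95 1790
  wheel [0.5736 0.1144 0.0848]
scene handle 0.24 326
  handle [303.4 343.9] [0.7622 0.2635 0.241 ]
top handwheel 0.92 1073
  wheel [0.5725 0.113  0.0831]
top handle 0.39 50
  handle [215.1 228.2] [0.5241 0.1557 0.241 ]
```

View pics/crop5.png

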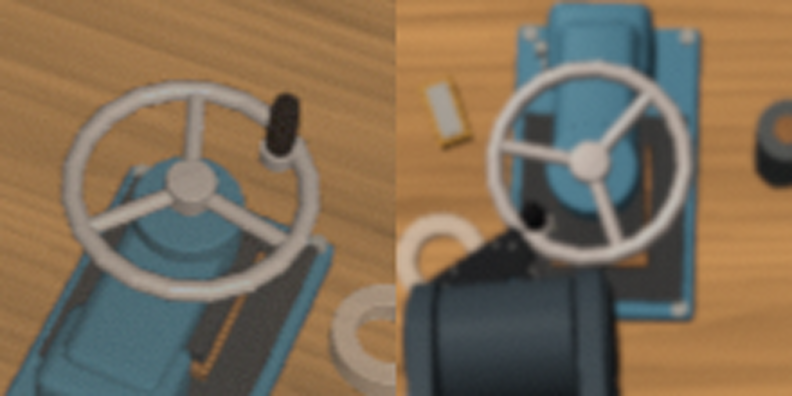

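The crop shows the handle clear of the gripper at (283, 125) in the scene half. It was at (293, 147) at the start, so it's short by roughly 14°. I'll measure it by rectified polar correlation.

```bash
cat > ang.py <<'E'
from rows import *
import sys
def polar(c,img):
    A=np.radians(np.arange(0,360,.5));g=img.astype(np.float32).sum(2)
    Q=np.array([[proj(c,[*(C+r*np.array([np.cos(a),np.sin(a)])),.216]) for r in np.linspace(.03,.066,13)] for a in A],np.float32)
    return cv2.remap(g,Q[...,1],Q[...,0],1)
for n in("scene","top"):
    c=vision.camera(n);p0=polar(c,cv2.imread(f"pics/{n}0.png"));p1=polar(c,cv2.imread(f"pics/{n}{sys.argv[1]}.png"))
    hp=lambda p:p-p.mean(0)
    s=np.arange(-80,81);e=[np.median(np.abs(p0-np.roll(p1,k,0))) for k in s];print(n,"still to turn cw deg",-s[np.argmin(e)]/2,np.sort(e)[:3])
E
python3 ang.py 5
python3 - <<'E'
from h import *
for k in("0","5"):
    g=cv2.imread(f"pics/scene{k}.png");m=np.zeros(g.shape[:2],bool);m[185:222,322:346]=g[185:222,322:346].max(2)<70
    n,l,st,ce=cv2.connectedComponentsWithStats(m.astype(np.uint8));i=1+np.argmax(st[1:,4]);c=vision.camera("scene");X=at(c,ce[i][::-1],.243);print(st[i],X.round(4),np.degrees(np.arctan2(X[1]-.113,X[0]-.573)))
E
```

```text
scene still to turn cw deg 0.0 [9.317383  9.4609375 9.488281 ]
top still to turn cw deg 15.0 [18.435059 18.570312 18.624023]
[332 197   9  17 116] [0.5407 0.168  0.243 ] 120.4280808882658
[329 191   9  17 116] [0.5272 0.1568 0.243 ] 136.2555190869941
```

Run:
```python
from rows import *
print(frac([circ(172,.31),circ(172,.236)]+[circ(a,.236) for a in(168,164,160,157,154,151,149,147,145,143.5,142.5)]).round(3).tolist())
```

```text
[[-0.234, 0.304, 0.002], [-0.234, 0.304, 0.249], [-0.223, 0.314, 0.249], [-0.212, 0.325, 0.249], [-0.203, 0.336, 0.249], [-0.196, 0.345, 0.249], [-0.189, 0.355, 0.249], [-0.184, 0.364, 0.249], [-0.18, 0.371, 0.249], [-0.177, 0.378, 0.249], [-0.174, 0.385, 0.249], [-0.171, 0.39, 0.249], [-0.17, 0.393, 0.249]]
```

```bash
python3 -m handwheel '[[-0.08,0.1,0,0],[-0.16,0.2,0,0],[-0.234,0.304,0,0],[-0.234,0.304,0,0],[-0.234,0.304,0.1,0],[-0.234,0.304,0.2,0],[-0.234,0.304,0.249,0],[-0.234,0.304,0.249,0],[-0.223,0.314,0.249,0],[-0.212,0.325,0.249,0],[-0.203,0.336,0.249,0],[-0.196,0.345,0.249,0],[-0.189,0.355,0.249,0],[-0.184,0.364,0.249,0],[-0.18,0.371,0.249,0],[-0.177,0.378,0.249,0],[-0.174,0.385,0.249,0],[-0.171,0.39,0.249,0],[-0.17,0.393,0.249,0],[-0.17,0.393,0.249,0]]'
python3 - <<'E'
from rows import *
print(frac([circ(142.5,.236),circ(158,.236)]).round(3).tolist())
E
```

```text
time: 14.65
position: [0.5211, 0.1529, 0.2362]
tool_rot: [0.487, 0.873, 0.0, 0.0]
ft_force: [-1.8, -1.1, 1.8]
grip_width: 0.0003
grip_force: 0.9
[[-0.001, 0.0, 0.001], [-0.029, -0.051, 0.001]]
```

```bash
python3 -m handwheel '[[-0.015,-0.025,0,0],[-0.029,-0.051,0,0],[-0.035,-0.06,-0.08,0],[-0.035,-0.06,-0.16,0],[-0.035,-0.06,-0.25,0],[0.045,-0.16,-0.25,0],[0.125,-0.26,-0.25,0],[0.205,-0.36,-0.25,0],[0.285,-0.46,-0.25,0],[0.285,-0.46,-0.25,0],[0.285,-0.46,-0.25,0],[0.285,-0.46,-0.25,0]]'
python3 - <<'E'
from h import *
for n in("scene","top"):
    c=vision.camera(n);g=c["frame"][:,:,::-1];cv2.imwrite(f"pics/{n}6.png",g)
for k in("0","6"):
    c=vision.camera("scene");g=cv2.imread(f"pics/scene{k}.png");m=np.zeros(g.shape[:2],bool);m[185:222,322:346]=g[185:222,322:346].max(2)<70
    n,l,st,ce=cv2.connectedComponentsWithStats(m.astype(np.uint8));i=1+np.argmax(st[1:,4]);X=at(c,ce[i][::-1],.243);print(st[i],X.round(4),np.degrees(np.arctan2(X[1]-.113,X[0]-.573)))
a=cv2.imread('pics/scene6.png')[165:275,255:365];b=cv2.imread('pics/top6.png')[155:265,190:300]
cv2.imwrite('pics/crop6.png',cv2.resize(np.hstack([a,b]),None,fx=3.6,fy=3.6,interpolation=2))
E
python3 ang.py 6
```

```text
time: 15.65
position: [0.3593, 0.1526, 0.3117]
tool_rot: [0.487, 0.873, 0.001, 0.001]
ft_force: [0.5, 0.1, 0.5]
grip_width: 0.0006
grip_force: 0.0
[332 197   9  17 116] [0.5407 0.168  0.243 ] 120.4280808882658
[331 197  10  17 116] [0.5393 0.1669 0.243 ] 122.01378256741847
scene still to turn cw deg 1.0 [7.7158203 7.7666016 7.848633 ]
top still to turn cw deg 2.0 [13.709961 13.885742 13.89502 ]
```

View pics/crop6.png

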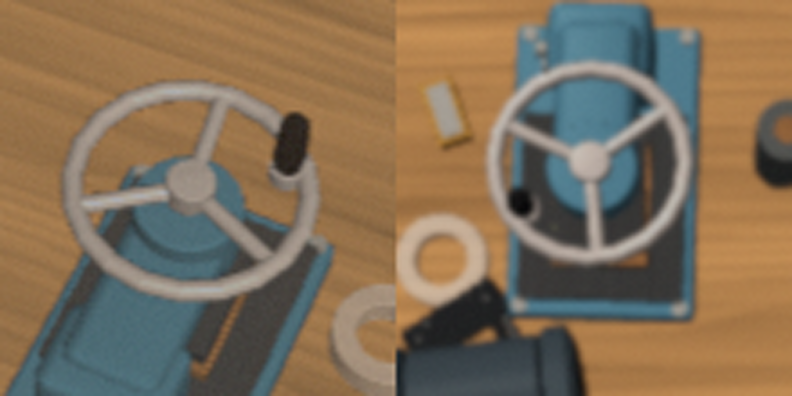

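View pics/scene6.png

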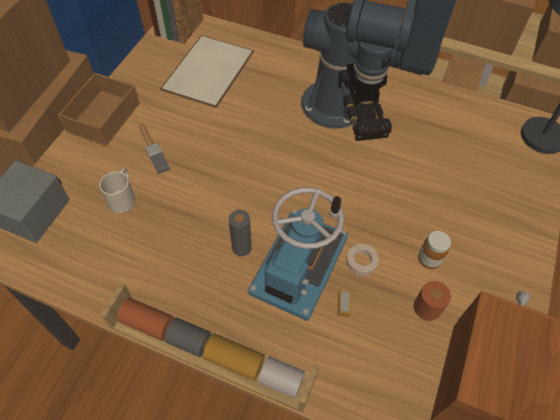

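The handle is back where it started, within about 1.5° (scene pixel (335, 206), as before). The bystanders haven't moved and the arm is clear of everything.

```bash
python3 -c "
from rig import job
print(job.hand_in())"
```

```text
the job is handed in; nothing more can be done
None
```

I turned the hand wheel one full turn clockwise, leaving the handle within about 2° of where it started, with the bystanders not visibly moved and the arm clear; the job is handed in, but no verdict came back.

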